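# Weigh the amber bottle with the sliding poise and sort it full or part-used

## Task

Weigh the amber bottle with the black cap: stand it in the balance pan, slide the brass poise along the beam until the beam floats level with your hand off it, and leave the poise there. Then take the bottle off: if the poise stands farther out from the pivot than the mark under the beam the bottle is full, so stand it upright in the square tray; if the poise stands nearer to the pivot than the mark, stand it upright in the round dish. Handle the balance and bottle gently, with a light touch on the poise, and leave the other things where they are.

Things in the scene. Friction and masses are not known exactly. Their poses are not given: they have to be found in the camera images.
- bottle: The loose amber glass bottle to be weighed, upright, black cap. Straight body 44 mm in diameter up to 74 mm above the underside, then the cap (27 mm in diameter at its base, z 82 to 106 mm). Its mass differs from start to start, 90 to 210 g. Origin: centre of the underside, z up.
- balance: The fixed beam balance, pan and poise included. Origin: on the table under the pivot, z up; +y along the beam to the pan, -y to the poise. Base plate 90 x 200 x 18 mm, pivot 100 mm up. Beam: 12 x 12 mm bar from y = +135 to -216 mm; pan at y = +120 mm. Delicate: never push it or squeeze the poise (both fingers summed) over 25 N, nor press the bottle on it over 20 N.
- beam (a joint): Tilt of the beam in rad: 0 level, positive pan end down, stops at -0.1 and +0.1. A soft spring acts to level: near balance the beam settles (in 1 s) at an angle proportional to the imbalance (poise 1 mm outward: about -0.0038 rad); farther off it lies on a stop. Level means within 0.025. A hand on poise or bottle falsifies the reading.
- poise (a joint): Poise position along the beam in m: 0 at its inner stop, 50 mm from the pivot; grows outward, away from pivot and pan (balance -y), to 0.145. Starts near 0; stays where left (friction 0.8 N, which tilts the beam while pushing). Mark at 0.085. Balance lies between 0.045 and 0.125: 0.049 for 90 g, 0.085 for 150 g, 0.121 for 210 g.
- poise_top (a point): Top centre of the poise's tab. The poise is a brass block around the beam, 34 mm across x 20 along it x 32 high, with an upright tab on top, 24 mm across x 12 along the beam x 45 high: take or push the tab. With the beam level this point is 161 mm above the table, the block's top 45 mm below it; it rises and sinks by up to 20 mm with the tilt.
- mark (a point): The mark: lower end of a thin steel pointer that hangs 41 mm below the beam's axis, 135 mm from the pivot on the poise's side (poise joint 0.085). Poise within 5 mm of it: either place for the bottle is right.
- pan_floor (a point): Centre of the pan's floor, where the bottle is to stand. Aluminium pan, inner diameter 78 mm, rim 6 mm above its floor. The pan itself stays level; floor 124 mm above the table with the beam level, 112 mm at the lower stop, where a bottle sinks it until the poise balances it. Where in the pan the bottle stands does not matter.
- square_tray: Fixed open square wooden tray, 100 x 100 mm outside, walls 5 mm thick and 24 mm high, floor 5 mm above its underside. For the full bottle (poise outside the mark). Origin: centre of the underside.
- round_dish: Fixed open round steel dish, 104 mm outside diameter at its rim, 24 mm high, wall 4 mm, floor 5 mm above its underside, floor diameter about 88 mm. For the part-used bottle (poise inside the mark). Origin: centre of the underside.
- mortar: Bystander: white ceramic mortar with its pestle fixed in it, 104 mm in diameter, 65 mm high, pestle to about 108 mm. Origin: centre of the underside.
- dropper: Bystander: small amber dropper bottle with red cap, 30 mm in diameter, 72 mm high. Origin: centre of the underside.
- dropper2: Bystander: small amber dropper bottle with blue cap, 30 mm in diameter, 72 mm high. Origin: centre of the underside.
Mind the look-alikes: they are no part of the job. Leave any green look-alike of the bottle alone.

How it is judged:
By the outcome, as a careful person would: the job done as asked, in the order asked, and still so for the second after the job is handed in, with the robot touching nothing.
It also fails if it takes over 72 s, if anything falls off the work surface, if the arm or the gripper's body presses on something with over 40 N, if the wrist force passes 120 N, or if a joint passes its speed limit or range.

## Robot

A 6-joint arm with a two-finger parallel gripper is mounted at the origin on the work surface. World frame = base frame: x ahead of the robot, y to its left, z up, the work surface at z = 0. Lengths are in m, angles in rad, forces in N, time in s.
With the tool pointing down it reaches from about 0.35 to 0.975 m from the base axis. Payload 7.1 kg.
Tool frame: the origin (TCP) lies midway between the tips of the shut fingers; the grasp point (between the pads) lies 19 mm behind it; z points along the fingers, y is the line along which they close (so a half turn about z gives the same grasp; the last joint's range is limited). The gripper opens to 88 mm and grips with 3 to 60 N. Pads are 20 mm wide; open, the fingers measure 115 mm over their backs; the gripper's body (75 mm by 178 mm) begins 61 mm behind the grasp point.
Start: joints at [-1.139, 0.423, 1.63, -0, 1.089, -0.019], TCP at [0.272, -0.563, 0.223] pointing down, gripper open.
Joint ranges: [-3, 3], [-0.9, 2.11], [0.09, 2.58], [-1.31, 4.45], [0.11, 2.69], [-2.54, 2.54]. Speed limits (rad/s): [2.39, 2.39, 3.01, 3.14, 3.14, 3.14].

## Interface

Orientations are given as a unit quaternion [w, x, y, z].
In Python, from station import move_pose, movel, movej, command_gripper, wait, inverse_kinematics, read_camera, camera_info, MotionError, job_done, get_time, get_joint_pos, get_qvel, get_effort, get_tcp_pos, get_ee_rot, get_ft_force, get_ft_torque, get_grip_width, get_finger_force gives the robot as it stands. Calls block until the motion is done:
- move_pose(position, orientation): joint-space move of the TCP to a pose.
- movel(position, frame=None, v=0.15, until_force=None): straight line of the TCP; frame=None keeps the orientation; v is the mean speed in m/s. With until_force (N) it stops when the force on the tool has changed by that much, and returns True; else False.
- movej(angles): joint-space move.
- command_gripper(opening): opening from 0.0 (shut) to 1.0 (fully open); the grip force is fixed at half the most; returns when the fingers have stopped.
- wait(seconds).
- inverse_kinematics(position, orientation): joint angles nearest the present ones, or None.
- read_camera(name): name is "scene" or "side" or "wrist"; returns the picture (384x512x3 uint8, red, green, blue); there is no depth.
- camera_info(name): a dict with "intrinsics" (3x3 intrinsics, pixels), "dist" ([k1, k2, p1, p2, k3] as OpenCV has them; the pictures are not rectified), "T" (4x4, takes a point from camera to world coordinates); the wrist camera has in their place "tool_from_camera" (4x4, takes a point from camera to tool coordinates, whose origin is the TCP and whose axes are the flange's). Camera axes: x right, y up, looking along -z (the intrinsics and any distortion apply to the point x, -y, -z); pixel columns grow to the right and rows downward; lengths in m; the calibration is good to about 2 mm. A picture is of the moment at which its call begins: read the wrist's pose just before it. camera_info takes no time and is no camera call.
A pose or a line that the arm cannot do raises MotionError and nothing moves.
- job_done(): hands the job in; it is judged then, once.
Readings, each from a call of its own:
- get_time(): time.
- get_joint_pos(): joint angles.
- get_qvel(): joint speeds.
- get_effort(): joint torques, N m.
- get_tcp_pos(): TCP position.
- get_ee_rot(): TCP orientation.
- get_ft_force(): force on the tool from outside, world axes, zero at the start.
- get_ft_torque(): the same for the moment, N m.
- get_grip_width(): opening from 0.0 (shut) to 1.0 (fully open).
- get_finger_force(): force on a finger pad.
Only numpy, scipy, OpenCV 4.12 (cv2) and the standard library are available. Lean on these libraries where they do the work, as an engineer would, in place of code of your own. Each camera call takes 0.05 s, during which the arm holds its last target. There are 200 camera calls.

## Working session

There is one attempt and no reset: what is moved stays moved. The work goes in short steps, each a Python script; the robot and the scene stay as the last script left them, time stands still between calls to the robot, and variables do not carry over. Pictures are saved under pics/ and viewed, at most 10 in all, crops included, and the job is handed in when it is done.

```bash
mkdir -p pics; ls
python3 - <<'E'
from station import *
import cv2
for n in ("scene","side"):
    cv2.imwrite(f"pics/{n}0.png",cv2.resize(read_camera(n)[:,:,::-1],(800,600),interpolation=cv2.INTER_CUBIC))
    i=camera_info(n);print(n,i["intrinsics"],i["dist"],i["T"])
print(camera_info("wrist"),get_time(),get_ee_rot())
E
```

```text
pics
scene [[413.43989181   0.         254.26546434]
 [  0.         413.43989181 191.43887073]
 [  0.           0.           1.        ]] [-0.00927858  0.          0.          0.          0.        ] [[ 0.13444903 -0.67125726  0.72892877  1.26363237]
 [ 0.99079362  0.10283703 -0.08804857 -0.06982562]
 [-0.01585763  0.73405602  0.67890375  0.83114576]
 [ 0.          0.          0.          1.        ]]
side [[434.48751349   0.         260.85938312]
 [  0.         434.48751349 191.04116005]
 [  0.           0.           1.        ]] [-0.07433719  0.          0.          0.          0.        ] [[-0.93971254  0.1995966  -0.27767164  0.17688449]
 [-0.34129776 -0.59813084  0.72508988  0.8398276 ]
 [-0.0213585   0.77614476  0.63019292  0.86985369]
 [ 0.          0.          0.          1.        ]]
{'intrinsics': array([[343.74500493,   0.        , 254.92774185],
       [  0.        , 343.74500493, 188.91414557],
       [  0.        ,   0.        ,   1.        ]]), 'dist': array([-0.10064339,  0.        ,  0.        ,  0.        ,  0.        ]), 'tool_from_camera': array([[ 2.41418896e-04,  9.65981999e-01,  2.58609202e-01,
         7.16861525e-02],
       [ 9.99999803e-01, -3.82949915e-04,  4.96903726e-04,
         5.00080596e-04],
       [ 5.79034426e-04,  2.58609031e-01, -9.65981901e-01,
        -1.63291840e-01],
       [ 0.00000000e+00,  0.00000000e+00,  0.00000000e+00,
         1.00000000e+00]])} 0.1 [-6.89409242e-04  9.74703829e-01  2.23499320e-01 -1.56507946e-04]
```

View pics/scene0.png

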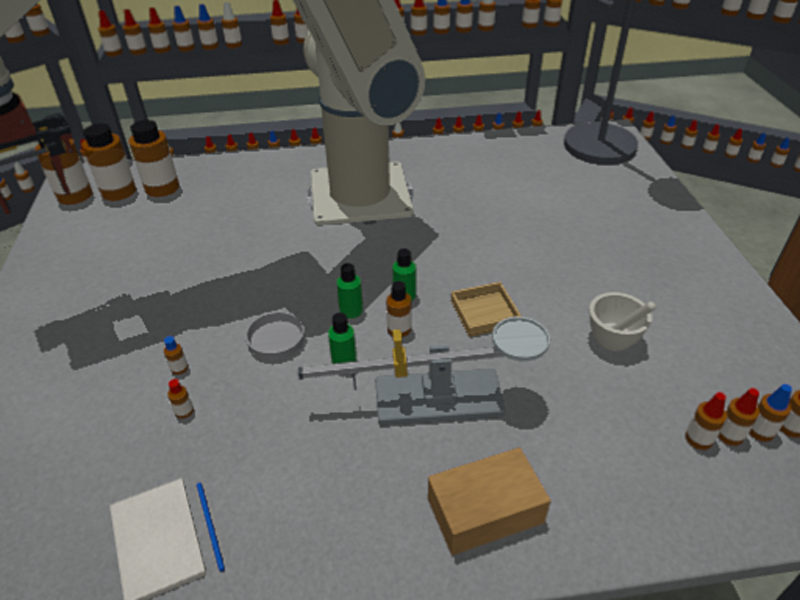

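View pics/side0.png

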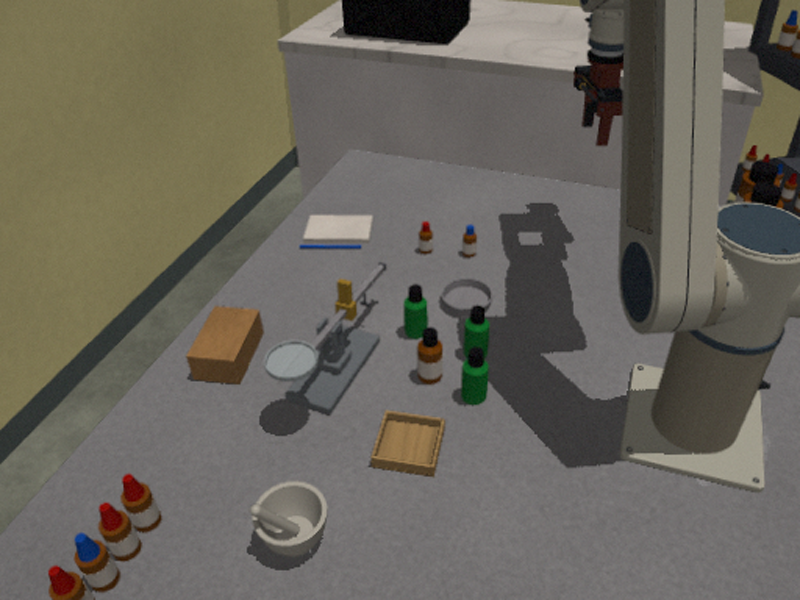

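The scene view (800x600) shows the amber bottle's cap at (399,287) with green look-alikes at (347,268), (403,254) and (340,320). The pan is at (521,338), the poise at (400,335), the tray at (485,308) and the dish at (276,336). I'll enlarge both views.

```bash
cat > h.py <<'E'
from station import *
import cv2, numpy as np
def project(n,P):
    i=camera_info(n);T=np.linalg.inv(i["T"]);p=T[:3,:3]@np.asarray(P)+T[:3,3]
    return cv2.projectPoints(np.array([[p[0],-p[1],-p[2]]]),np.zeros(3),np.zeros(3),i["intrinsics"],i["dist"])[0].ravel()
def ray(n,uv,T=None):
    i=camera_info(n);T=i["T"] if T is None else T
    x,y=cv2.undistortPoints(np.array([[uv]],float),i["intrinsics"],i["dist"]).ravel()
    return T[:3,3],T[:3,:3]@np.array([x,-y,-1])
def onz(n,uv,z,T=None):
    o,d=ray(n,uv,T);return o+d*(z-o[2])/d[2]
def tri(*obs):
    A=np.zeros((3,3));b=np.zeros(3)
    for n,uv in obs:
        o,d=ray(n,uv);d=d/np.linalg.norm(d);M=np.eye(3)-np.outer(d,d);A+=M;b+=M@o
    return np.linalg.solve(A,b)
def crop(n,x0,y0,w,h,s,f):
    im=read_camera(n)[y0:y0+h,x0:x0+w,::-1]
    cv2.imwrite(f,cv2.resize(im,None,fx=s,fy=s,interpolation=cv2.INTER_CUBIC))
E
python3 - <<'E'
from h import *
crop("scene",154,155,200,120,4,"pics/scene1.png")
crop("side",160,170,160,140,4,"pics/side1.png")
E
```

```text
(no output)
```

View pics/scene1.png

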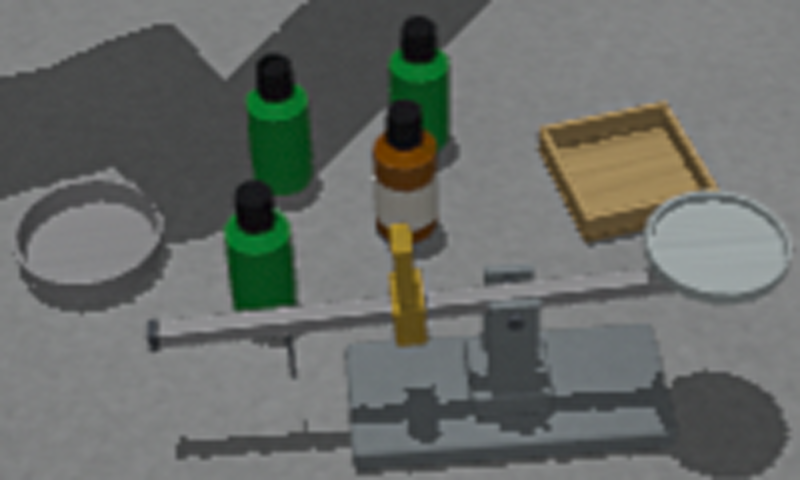

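View pics/side1.png

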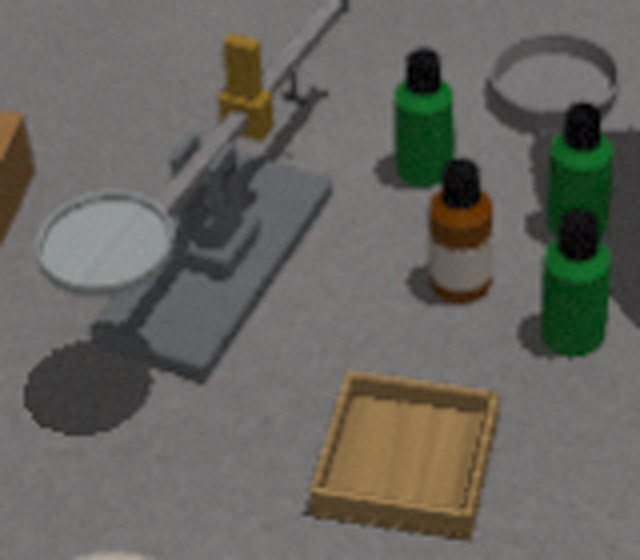

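The amber cap top is at crop pixel (404,107) in the scene view and (462,166) in the side view. The greens, pan, poise, tray and dish are all visible in both crops. Next I'll compute positions.

Run:
```python
from h import *
S=lambda u,v:("scene",(154+u/4-.375,155+v/4-.375)); D=lambda u,v:("side",(160+u/4-.375,170+v/4-.375))
np.set_printoptions(precision=4,suppress=True)
for k,s,d,z in [("amber",S(404,107),D(462,166),.106),("G1",S(274,62),D(583,110),.106),("G2",S(418,23),D(578,217),.106),("G3",S(255,189),D(424,56),.106),
 ("panrim",S(718,244),D(105,242),.142),("poisetop",S(401,228),D(243,38),.157),("beamend",S(154,335),D(345,3),.09),("dish",S(91,230),D(552,80),.024)]:
    print(k,tri(s,d),onz(*s,z),onz(*d,z))
for c in [S(541,128),S(663,103),S(716,185),D(350,374),D(499,392),D(473,516),D(310,496)]: print("tray",onz(*c,.024))
for c in [S(350,352),S(660,330),S(670,420),S(355,453),D(332,182),D(204,372)]: print("base",onz(*c,.018))
```

```text
amber [0.4484 0.0302 0.108 ] [0.4462 0.0305 0.106 ] [0.4491 0.028  0.106 ]
G1 [ 0.3884 -0.0513  0.1075] [ 0.3864 -0.0513  0.106 ] [ 0.3889 -0.0528  0.106 ]
G2 [0.3628 0.0522 0.1082] [0.3592 0.0522 0.106 ] [0.3636 0.0508 0.106 ]
G3 [ 0.5112 -0.0729  0.1077] [ 0.5094 -0.0729  0.106 ] [ 0.512  -0.0749  0.106 ]
panrim [0.6239 0.1916 0.1325] [0.6324 0.1879 0.142 ] [0.6182 0.2002 0.142 ]
poisetop [0.6105 0.008  0.1596] [0.6069 0.0076 0.157 ] [0.6124 0.0062 0.157 ]
beamend [ 0.6009 -0.1421  0.0842] [ 0.6073 -0.1406  0.09  ] [ 0.5975 -0.1365  0.09  ]
dish [ 0.4449 -0.1863  0.0185] [ 0.4474 -0.1874  0.024 ] [ 0.444 -0.176  0.024]
tray [0.3918 0.1371 0.024 ]
tray [0.3785 0.2313 0.024 ]
tray [0.4687 0.2462 0.024 ]
tray [0.4827 0.1542 0.024 ]
tray [0.3876 0.1377 0.024 ]
tray [0.373  0.2346 0.024 ]
tray [0.4701 0.2526 0.024 ]
base [ 0.5765 -0.0235  0.018 ]
base [0.5878 0.1765 0.018 ]
base [0.6594 0.1646 0.018 ]
base [ 0.6558 -0.0294  0.018 ]
base [ 0.5647 -0.0187  0.018 ]
base [0.5754 0.1788 0.018 ]
```

```bash
cat >> h.py <<'E'
PH=-.06
def Q(phi=PH): return [0,float(np.cos(phi/2)),float(np.sin(phi/2)),0]
U=np.array([-np.sin(PH),np.cos(PH)])
E
python3 - <<'E'
from h import *
S=lambda u,v:("scene",(154+u/4-.375,155+v/4-.375)); D=lambda u,v:("side",(160+u/4-.375,170+v/4-.375))
print("post",tri(S(510,272),D(185,148)))
B=(.4475,.0292)
move_pose([*B,.25],Q()); movel([*B,.043],v=.12)
print(get_tcp_pos(),get_ft_force())
command_gripper(.3); print(get_grip_width(),get_finger_force(),get_ft_force())
movel([*B,.25],v=.15); print(get_grip_width(),get_ft_force(),get_time())
cv2.imwrite("pics/w1.png",np.vstack([cv2.resize(read_camera("scene")[100:292,100:400,::-1],(450,288)),cv2.resize(read_camera("side")[100:340,100:475,::-1],(450,288))]))
E
```

```text
post [0.62112754 0.07491296 0.11842425]
[0.44793017 0.02920762 0.04348509] [-0.03082594  0.3405243  -0.74495366]
0.4970754576342095 29.982547760009766 [ 0.30103612  0.21520555 -0.69902358]
0.49594252916899245 [-0.02886263 -0.22941168 -1.49250311] 6.5667
```

View pics/w1.png

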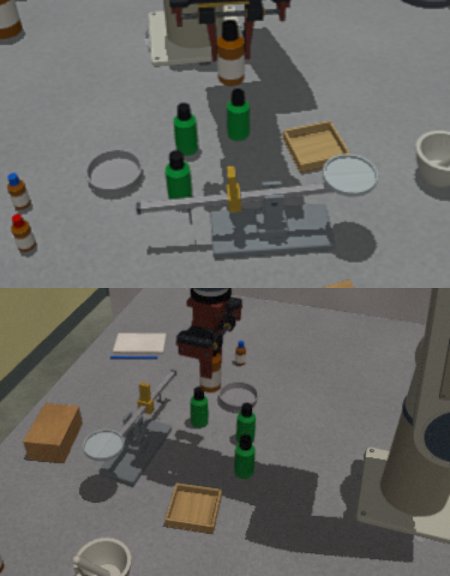

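The picture shows the bottle held upright between the fingers at about (230,60), and the greens and balance have not been disturbed. I'll set it in the pan.

Run:
```python
from h import *
P=(.6230,.1910)
movel([*P,.25],v=.2)
movel([*P,.19],v=.12)
r=movel([*P,.155],v=.04,until_force=4); print(r,get_tcp_pos(),get_ft_force())
command_gripper(.75); print(get_ft_force(),get_time())
z=get_tcp_pos()[2]
movel([*P,z+.12],v=.15)
cv2.imwrite("pics/w2.png",np.vstack([cv2.resize(read_camera("scene")[180:276,150:350,::-1],(600,288)),cv2.resize(read_camera("side")[130:270,160:360,::-1],(420,294))[:,:].repeat(1,0) if 0 else cv2.resize(read_camera("side")[150:278,130:397,::-1],(600,288))]))
```

```text
True [0.62271447 0.19080742 0.15488823] [-0.76355626  0.03054931  5.20282136]
[ 0.15479795  0.1709301  -0.40660953] 10.0667
```

View pics/w2.png

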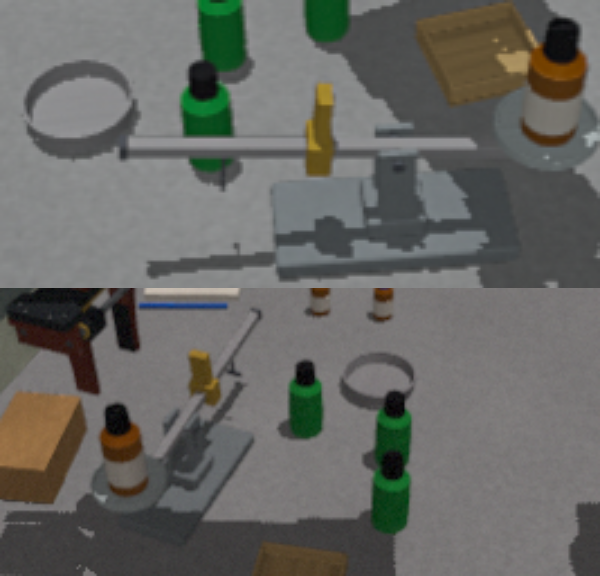

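The bottle stands in the pan and the beam is on its pan-down stop (outer end at crop (124,152), tab top at (324,88)). Next I'll straddle the tab with the fingers slightly open, without squeezing, and push it outward.

```bash
cat >> h.py <<'E'
PIV=np.array([.615,.072])
def at(r,z): return [*(PIV-r*U),z]
E
python3 - <<'E'
from h import *
t=tri(("scene",(150+324/3-.3,180+88/3-.3)),("side",(130+201/2.247-.3,150+67/2.25-.3)))
r=-(t[:2]-PIV)@U; print(t,r,(t[:2]-PIV)@np.array([U[1],-U[0]]))
r=r+.002
p=get_tcp_pos(); movel([*(at(r,0)[:2]),p[2]],v=.2)
command_gripper(.40); print(get_grip_width())
print(movel(at(r,.20),v=.15)); print(movel(at(r,.143),v=.06,until_force=3),get_tcp_pos(),get_ft_force(),get_time())
cv2.imwrite("pics/w3.png",np.vstack([cv2.resize(read_camera("scene")[180:276,150:350,::-1],(600,288)),cv2.resize(read_camera("side")[150:278,130:397,::-1],(600,288))]))
E
```

```text
[0.60941331 0.01706166 0.16539172] 0.055174478560656326 -0.0022823158942681084
0.397914021593324
False
False [0.6118901 0.0149365 0.1433679] [-0.17987233 -0.70682768  0.64246843] 14.55
```

View pics/w3.png

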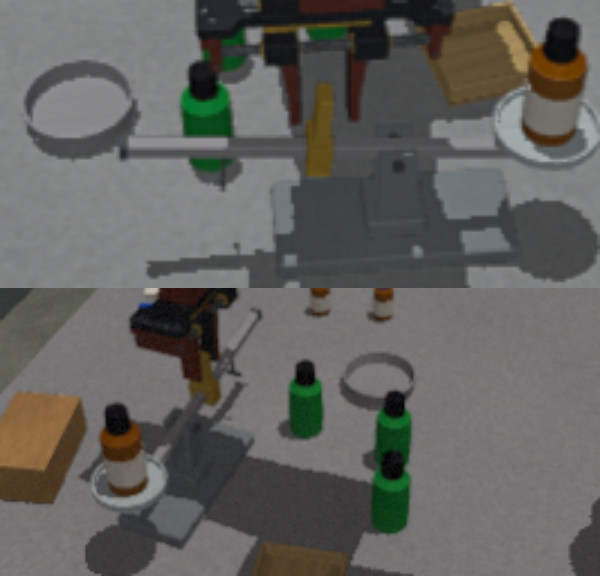

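The tab sits between the fingers, with clearance on both sides. I'll push outward, back off, and read the tilt by tracking the beam end against the known +0.1 stop.

```bash
cat >> h.py <<'E'
def bend(t): # beam outer end in world at tilt t
    q=PIV-.216*np.cos(t)*U; return np.array([*q,.1+.216*np.sin(t)])
def tilt():
    ref=np.load("ref.npy"); im=read_camera("scene"); out=[]
    p0=project("scene",bend(.1)); s=8
    up=lambda a:cv2.resize(cv2.cvtColor(a,cv2.COLOR_RGB2GRAY),None,fx=s,fy=s,interpolation=cv2.INTER_CUBIC)
    x,y=191,230
    T=up(ref[y-5:y+6,x-5:x+6]); W=up(im[y-14:y+26,x-10:x+11])
    m=cv2.matchTemplate(W,T,cv2.TM_CCOEFF_NORMED); _,sc,_,(mx,my)=cv2.minMaxLoc(m)
    dy=my/s-9; ts=np.linspace(-.12,.12,121); ds=[project("scene",bend(t))[1]-p0[1] for t in ts]
    return float(np.interp(-dy,-np.array(ds)[::1],ts)),sc,mx/s-5,dy
E
python3 - <<'E'
from h import *
np.save("ref.npy",read_camera("scene"))
print(project("scene",bend(.1)),project("scene",bend(0)),project("scene",bend(-.1)),tilt())
z=.143
print(movel(at(.1295,z),v=.05,until_force=8),get_ft_force(),tilt())
movel(at(.118,z),v=.05); print(get_ft_force()); wait(1.2); print(tilt(),get_time())
cv2.imwrite("pics/w4.png",np.vstack([cv2.resize(read_camera("scene")[180:276,150:350,::-1],(600,288)),cv2.resize(read_camera("side")[150:278,130:397,::-1],(600,288))]))
E
```

```text
[189.63623734 227.82651796] [190.29570414 234.0380474 ] [191.84285468 240.00461269] (0.1, 0.9991539716720581, 0.0, 0.0)
False [ 0.44729113 -0.52939634 -1.04468607] (0.06817777109974767, 0.7191532850265503, -0.125, 2.0)
[ 0.65504817 -0.62649647 -0.01848293]
(0.1, 0.9991459846496582, 0.0, 0.0) 18.0333
```

View pics/w4.png

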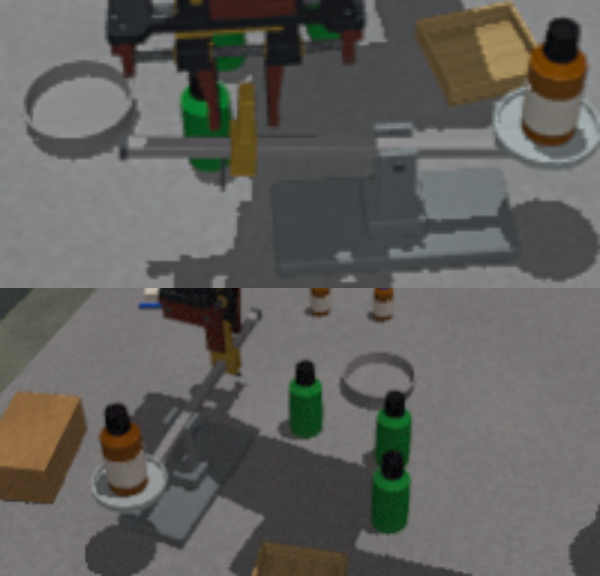

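The poise is almost at the mark and the beam is still on its pan-down stop, so the bottle is the heavy one. I'll push the poise farther out.

Run:
```python
from h import *
z=.143
print(movel(at(.1595,z),v=.05,until_force=8),get_ft_force(),tilt())
movel(at(.149,z),v=.05); wait(1.2); a=tilt(); print(a,get_time())
for k in range(3):
    t=a[0]
    if abs(t)<.01 or t<-.05: break
    c=.1595+.001*t/.0038*.9 if k==0 else c+.001*t/.0038*.9
    if t<0: break
    print(k,c,movel(at(c,z),v=.03,until_force=8),get_ft_force())
    movel(at(c-.0105,z),v=.05); wait(1.3); a=tilt(); print(a,get_time())
```

```text
False [ 0.77662706 -0.39749878 -1.09225816] (0.1, 0.6314235329627991, -0.125, 0.0)
(0.021824263476510324, 0.5197601914405823, 0.5, 4.875) 20.775
0 0.16466890450759455 False [0.27494748 0.20098546 0.1593564 ]
(0.017756045176751247, 0.5080032348632812, 0.5, 5.125) 23.1583
1 0.16887428362840406 False [ 0.46382265 -0.19520556  0.0308517 ]
(-0.0006311626528967427, 0.5122755169868469, 0.625, 6.25) 25.5083
```

Run:
```python
from h import *
p=get_tcp_pos(); movel([p[0],p[1],.25],v=.12); movel([.52,.03,.28],v=.2); wait(.6)
print(get_ft_force(),tilt(),get_time())
a=read_camera("scene")
cv2.imwrite("pics/w5.png",np.vstack([cv2.resize(a[192:260,160:360,::-1],(800,272),interpolation=cv2.INTER_CUBIC),cv2.resize(read_camera("side")[140:220,130:330,::-1],(800,320),interpolation=cv2.INTER_CUBIC)]))
```

```text
[-1.2649481  -0.03596731 -0.46078415] (-0.0006311626528967427, 0.748004674911499, 0.5, 6.25) 28.0833
```

View pics/w5.png

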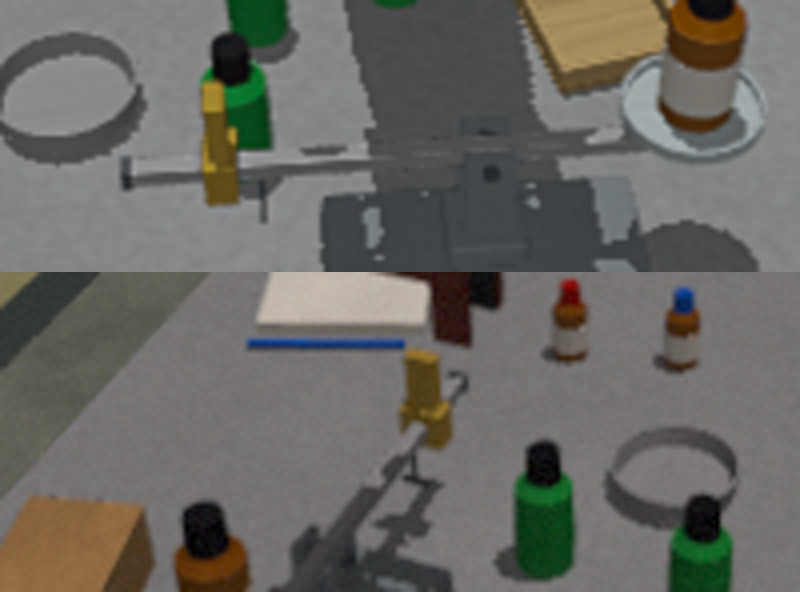

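The poise is well outside the mark and the beam is near level (end cap at crop (127,173)). I'll check the tilt by three independent measures.

Run:
```python
from h import *
t=tri(("scene",(160+213/4-.4,192+88/4-.4)),("side",(130+423/4-.4,140+83/4-.4)))
print("poise top",t,-(t[:2]-PIV)@U)
ref=np.load("ref.npy");im=read_camera("scene")
for n,a in(("ref",ref),("now",im)):
    g=cv2.cvtColor(a,cv2.COLOR_RGB2GRAY).astype(float)[222:246,184:199]
    w=np.clip(75-g,0,None); ys,xs=np.mgrid[222:246,184:199]; print(n,(w*xs).sum()/w.sum(),(w*ys).sum()/w.sum()); print(g[:,5:10].astype(int).T)
# bottle rigid shift (pan up by .12*(.1-tilt)) on scene
s=8;up=lambda a:cv2.resize(a,None,fx=s,fy=s,interpolation=cv2.INTER_CUBIC)
T=up(ref[186:222,322:348]);W=up(im[172:228,316:354]);m=cv2.matchTemplate(W,T,cv2.TM_CCOEFF_NORMED);_,sc,_,l=cv2.minMaxLoc(m)
print(sc,l[0]/s-6,l[1]/s-14)
q=PIV+.12*U
for k in(.1,.05,.025,0,-.025):print(k,project("scene",[*q,.18-.12*k])-project("scene",[*q,.168]))
```

```text
poise top [ 0.60486698 -0.08450193  0.16128508] 0.15682792291788497
ref 189.42018779342723 227.4882629107981
[[ 65  65  69  74  76  76  83 111 110 109 109 128 138 136 135 133 132 132
  131 132 133 133 134 136]
 [ 64  67  73  77  78  77  74  62  45  43  52  98 135 135 135 136 133 131
  130 131 131 130 134 136]
 [ 63  71  75  75  77  77  73  59  42  41  50 100 134 134 135 137 135 133
  131 131 130 130 133 133]
 [ 64  74  77  90 100 102  97  81  64  64  77 122 135 131 136 135 134 132
  132 132 131 130 131 131]
 [ 74  74  81 122 146 147 144 113  81  80 101 137 138 132 133 133 134 132
  133 134 133 131 131 130]]
now 189.80862533692724 230.74932614555257
[[ 65  67  69  72  75  77 107 141 140 134 131 130 133 132 130 130 129 132
  134 133 135 133 135 137]
 [ 66  68  73  75  73  88 141 142 137 105  91  91  91  79  70  85  88 109
  133 133 132 132 135 137]
 [ 64  71  76  75  78 106 142 141 134  91  72  74  72  62  37  39  42  80
  134 134 132 132 134 134]
 [ 64  75  79  97 105 141 144 142 135  99  95 100  99  96  55  55  48  90
  135 136 133 131 134 132]
 [ 75  74  88 139 137 140 138 138 136 132 148 151 155 150  91  87  81 122
  138 137 135 132 133 132]]
0.9267433881759644 0.875 -3.75
0.1 [0. 0.]
0.05 [ 0.30849194 -1.88721178]
0.025 [ 0.46373398 -2.83698717]
0 [ 0.61964572 -3.79091111]
-0.025 [ 0.77623146 -4.74901056]
```

All three measures agree: the beam is level, with the bottle shift matching tilt 0, the beam-end shift matching 0, and the tab top at z 0.161. The poise is at about 0.107, roughly 22 mm outside the mark, so the bottle is full and goes in the square tray.

Run:
```python
from h import *
P=(.6232,.1910); Tr=(.429,.1935)
command_gripper(.9)
movel([.57,.17,.31],v=.25); movel([*P,.30],v=.2); movel([*P,.1685],v=.12)
command_gripper(.3); print(get_grip_width(),get_ft_force())
movel([*P,.20],v=.06); movel([*P,.27],v=.15)
movel([*Tr,.27],v=.25); movel([*Tr,.075],v=.15)
print(movel([*Tr,.046],v=.03,until_force=4),get_tcp_pos(),get_ft_force(),get_time())
command_gripper(.8); movel([*Tr,.2],v=.15); movel([.38,.0,.3],v=.25)
print(get_time())
cv2.imwrite("pics/w6.png",np.vstack([cv2.resize(read_camera("scene")[150:276,150:360,::-1],(500,300)),cv2.resize(read_camera("side")[130:310,130:397,::-1],(445,300))[:, :].copy() if 0 else cv2.resize(read_camera("side")[140:300,130:397,::-1],(500,300))]))
```

```text
0.4954759084135082 [ 0.48711458  0.04539306 -0.00728404]
True [0.42881996 0.19365957 0.04926898] [-0.8785578   1.21088259  1.65044056] 36.6083
39.425
```

View pics/w6.png

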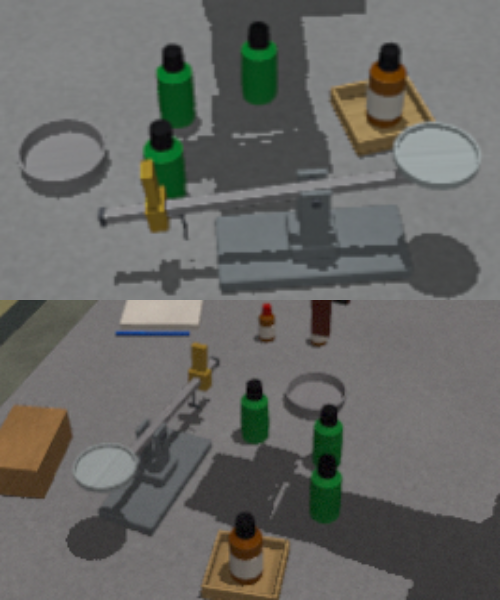

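The bottle stands upright in the square tray (cap at (388,55) in the top view). The poise is still outside the mark and nothing else has moved.

```bash
python3 -c "
from station import *
wait(.3);print(job_done())"
```

```text
the job is handed in; nothing more can be done
None
```

The job is handed in: the beam floated level with the poise at about 0.107, roughly 22 mm outside the mark, so the bottle is full and now stands upright in the square tray; it took about 40 s.

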